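# Shut and lock the silversmith's drawer

### The arm

A 6-joint arm with a two-finger parallel gripper is mounted at the origin on the work surface. World frame = base frame: x ahead of the robot, y to its left, z up, the work surface at z = 0. Lengths are in mm, angles in rad, forces in N, time in s.
With the tool pointing down it reaches from about 300 to 825 mm from the base axis. Payload 5.4 kg.
Tool frame: the origin (TCP) lies at the very end of the fingers, on their centre line; the grasp point (between the pads) lies 19 mm behind it (grip_depth is the distance from the TCP to the grasp point, in mm); z points along the fingers, y is the line along which they close (so a half turn about z gives the same grasp; the last joint's range is limited). The gripper opens to 92 mm and grips with 3 to 60 N. Pads are 20 mm wide; open, the fingers measure 128 mm over their backs; the gripper's body (75 mm by 189 mm) begins 69 mm behind the grasp point.
Start: joints at [-1.409, 0.158, 1.597, -0, 1.386, -0.21], TCP at [208.869, -535.705, 214.601] pointing down, gripper open.
Joint ranges: [-2.91, 2.91], [-0.94, 2.29], [0.18, 2.7], [-1.29, 4.43], [0.17, 2.64], [-3, 3]. Speed limits (rad/s): [2.57, 2.57, 3.14, 3.14, 3.14, 3.14].

### API

Orientations are given as a rotation vector (axis times angle).
In Python, from plant import sense, grab_frame, calibration, close_job, grip_depth gives the robot as it stands.
- The arm moves only by the tool send_rows, never from a script. Its argument "plan" is a list of rows, each a list of 7 numbers: the closure, from 0 (fully open) to 1 (shut), then the shift along the tool's x, y, z each as a share of 40 mm, from -1 to 1, then the turn, a rotation vector about the tool's x, y, z each as a share of 90 degrees, from -1 to 1. In form: [[jaw, tx, ty, tz, ax, ay, az], ...]. A call has 1 to 10 rows; each row shifts and turns the commanded pose from where the row before left it, along the tool's axes as they then stand; what a row does not reach is not made up. A row lasts 1/12 s, in which the tool goes at most 41.7 mm and 7.16 degrees, less where a joint would pass 70% of its speed; a pose out of reach is approached as far as the arm can. A call with a number of a shift or a turn outside -1 to 1 is refused whole. A call with a gripper value outside its range is refused whole. The fingers move at their own pace and stop on an object; the grip force is fixed at half the most. Time passes only in rows, so rows that do not move let the fingers close. It gives the time, the measured TCP pose, the force, the opening and the grip force at its end, in the units of the state.
- sense(): the state, without advancing time (a new reading comes with each control period).
- grab_frame(name): name is "scene" or "top" or "wrist"; returns (picture, depth): 400x640x3 uint8, red, green, blue; 400x640 float32, mm along the optical axis (not along the pixel's ray), 0 where there is no reading.
- calibration(name): a dict with "camera_matrix" (3x3 intrinsics, pixels), "R" (3x3) and "t" (3): a world point X has camera coordinates R X + t; the wrist camera has in their place "hand_eye" (4x4, takes a point from camera to tool coordinates, whose origin is the TCP and whose axes are the flange's). Camera axes: x right, y down, z forward; pixel columns grow to the right and rows downward; lengths in mm; the calibration is good to about 2 mm. A picture is of the moment at which its call begins: read the wrist's pose just before it. calibration takes no time and is no camera call.
- close_job(): hands the job in; it is judged then, once.
The state is a dict: "time": time; "qpos": joint angles; "joint_velocities": joint speeds; "joint_efforts": joint torques, N m; "tool_pos": TCP position; "tool_rot": TCP orientation; "wrist_force": force on the tool from outside, world axes, zero at the start; "moment": the same for the moment, N m; "grip_width": opening from 0.0 (shut) to 1.0 (fully open); "grasp_force": force on a finger pad.
Only numpy, scipy, OpenCV 4.12 (cv2) and the standard library are available. Lean on these libraries where they do the work, as an engineer would, in place of code of your own. Each camera call takes 0.05 s, during which the arm holds its last target. There are 200 camera calls.

### The job

The blue punch case has been stood on end in the open drawer, too tall for the drawer to shut: lay it down flat inside the drawer without striking or upsetting the silver bowl that is in there too. Then push the drawer fully home, and after that slide the red lock grip on top of the cabinet all the way to its end stop so that the steel strap bars the drawer. Leave the hammer, the gas canister and the bangle where they are.

Things in the scene. Friction and masses are not known exactly. Their poses are not given: they have to be found in the camera images.
- cabinet: Low brown wooden cabinet fixed on the bench, 250 deep (x) x 410 wide (y) x 100 high, front face toward the robot. Origin: on the bench under the middle of the front face; x points into the cabinet, y to the left as the robot sees it, z up. The drawer opening is 322 wide, 10 to 88 above the bench; its upper edge stops anything standing higher.
- drawer (a joint): How far the drawer is pulled out toward the robot along the cabinet's x (m): 0 = shut, front flush with the cabinet face; 0.17 = outer stop; starts 0.12 to 0.145. About 2 N of friction plus light damping; stays where left. Its floor's upper face is 20 above the bench; inside 300 wide, 194 long; side walls 6 thick, up to 72 above the bench.
- drawer_front (a point): Middle of the top edge of the drawer's front panel, on its outer face. The pale wooden panel is 15 thick, 316 wide, from 12 to 86 above the bench; the pull on it is a flat brass plate that stands out only 4.
- lock (a joint): How far the lock has been slid (m): 0 = open, 0.07 = end stop, locked. It slides along the cabinet's -y (from the left-hand corner toward the middle) with about 1.5 N of friction plus light damping and stays where it is left; starts 0 to 0.015.
- lock_grip (a point): Middle of the top of the lock's red upright grip: 16 (cabinet x) x 44 (cabinet y) x 30 high, its foot 5 above the cabinet top, 28 to 44 behind the cabinet face. Under it a 32 wide steel strap bends down over the front edge, standing out 12 from the cabinet face and reaching 40 below the cabinet top.
- case: Blue closed case with brass bands, 50 (own x) x 34 (own y) x 120 (own z), about 0.25 kg, standing on end mid-drawer, its thin direction (own y) roughly along the cabinet's y. Origin: centre of its lower end face, z along its length. Pushed near its top along its thin direction it tips over without its foot sliding. There is room for it to lie on the side away from the bowl.
- bowl: Open silver bowl, 72 across the rim, 42 high, 0.15 kg, standing loose on the drawer floor to the left or to the right of the case. Origin: centre of its underside, z up.
- sheet: Flat silver sheet, 76 x 80 x 5, lying loose on the drawer floor on the side of the case where the bowl is not; the case may lie on it. Origin: centre of its underside.
- canister: Red and white gas canister, 66 across, 190 high, standing on the bench to the left of the cabinet. Origin: centre of its underside. To be left alone.
- hammer: Hammer, 240 long, lying on the bench to the right. Origin: under its middle. To be left alone.
- bangles: Wide silver bangle, 72 across, 30 high, lying on the rear right part of the cabinet top. Origin: centre of its underside. To be left alone.
There are look-alikes about, which are no part of the job. Of the things shaped like the case, the blue one is meant. What is shaped like the bowl but orange is not meant.

How it is judged:
By the outcome, as a careful person would: the job done as asked, in the order asked, and still so for the second after the job is handed in, with the robot touching nothing.
It also fails if it takes over 48 s, if anything falls off the work surface, if the arm or the gripper's body presses on something with over 40 N, if the wrist force passes 120 N, or if a joint passes its speed limit or range.

## Working session

There is one attempt and no reset: what is moved stays moved. The work goes in short steps, Python scripts to look and compute and a tool call to move; the robot and the scene stay as the last step left them, time stands still between calls to the robot, and variables do not carry over. Pictures are saved under pics/ and viewed, at most 10 in all, crops included, and the job is handed in when it is done.

Besides the shell and the picture viewer there is one more tool, called as name([rows], argument=value, ...), one row to a line, values as JSON. send_rows: Moves the arm, as the interface text tells. Shift numbers are shares of 40 mm and turn numbers shares of 90 degrees, none past 1 either way. Its arguments: {"type":"object","properties":{"plan":{"type":"array","items":{"type":"array","items":{"type":"number","minimum":-1,"maximum":1}}}},"required":["plan"]}

```bash
ls; mkdir -p pics; cat > h.py <<'E'
import numpy as np, cv2
from plant import *
from scipy.spatial.transform import Rotation as Ro
def cloud(name,depth):
    c=calibration(name);K=np.array(c["camera_matrix"]);h,w=depth.shape
    u,v=np.meshgrid(np.arange(w),np.arange(h))
    P=np.stack([(u-K[0,2])/K[0,0]*depth,(v-K[1,2])/K[1,1]*depth,depth],-1)
    if "R" in c: return (P-np.array(c["t"]))@np.array(c["R"])
    H=np.array(c["hand_eye"]);s=sense()
    P=P@H[:3,:3].T+H[:3,3]
    return P@Ro.from_rotvec(s["tool_rot"]).as_matrix().T+np.array(s["tool_pos"])
E
python3 - <<'E'
from h import *
s=sense();print({k:np.round(v,3) for k,v in s.items()},grip_depth)
for n in("scene","top"):
    p,d=grab_frame(n);cv2.imwrite(f"pics/{n}0.png",p[...,::-1]);np.savez(f"{n}0.npz",p=p,d=d)
    c=calibration(n);print(n,-np.array(c["R"]).T@np.array(c["t"]),(d>0).mean())
E
```

```text
pics
{'time': np.float64(0.0), 'qpos': array([-1.409,  0.159,  1.598, -0.   ,  1.386, -0.21 ]), 'joint_velocities': array([ 0.   , -0.001,  0.001, -0.001, -0.001,  0.001]), 'joint_efforts': array([-0.0000e+00, -3.8558e+01, -3.2210e+01,  7.0000e-02,  3.8000e-02,
       -0.0000e+00]), 'tool_pos': array([ 208.766, -535.091,  213.624]), 'tool_rot': array([-3.086, -0.58 , -0.   ]), 'wrist_force': array([ 0.432, -0.22 ,  0.532]), 'moment': array([-0.013,  0.027,  0.026]), 'grasp_force': np.float64(0.0), 'grip_width': np.float64(1.0)} 18.700000000000003
scene [1062.95498772 -776.40574005  795.50252643] 0.99606640625
top [ 477.15878714  -17.21083107 1366.31375657] 0.995859375
```

View pics/scene0.png

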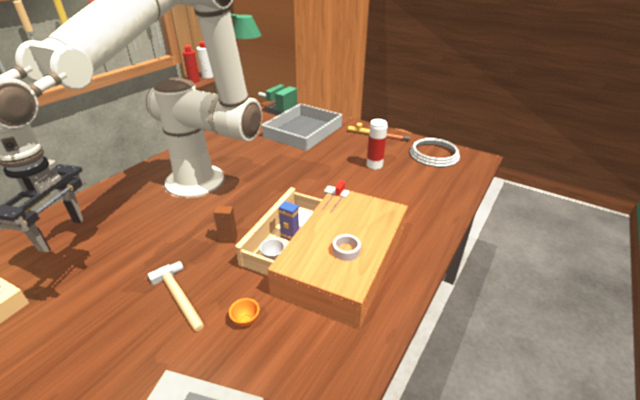

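View pics/top0.png

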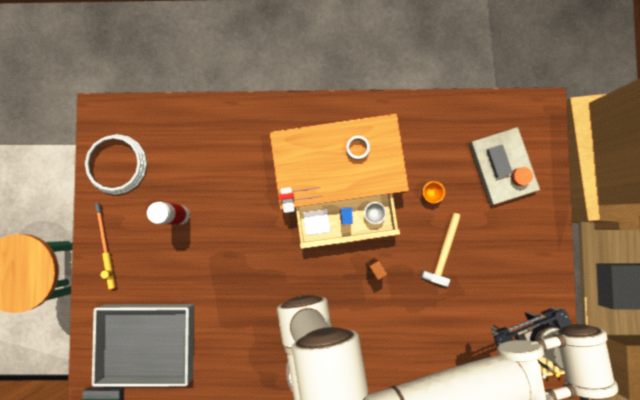

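The scene picture shows the blue case at (289,220), the bowl at (272,247) and the lock grip at (341,188). In the top picture the case is at (346,216), the bowl at (374,213) on its right, the sheet at (315,222) on its left and the lock grip at (287,195).

Look-alikes in the top picture: case-shaped things are blue (346,216) and brown (377,270), and the blue one in the drawer is meant. Bowl-shaped things are silver (374,213) and orange (433,192), and the silver one in the drawer is meant. I'll confirm in a crop and measure.

```bash
cat > m.py <<'E'
from h import *
import sys
tag=sys.argv[1] if len(sys.argv)>1 else None
R={}
for n in("scene","top"):
    z=np.load(f"{n}0.npz");p,d=z["p"],z["d"];P=cloud(n,d);hsv=cv2.cvtColor(p,cv2.COLOR_RGB2HSV).astype(int)
    H,S,V=hsv[...,0],hsv[...,1],hsv[...,2];X,Y,Z=P[...,0],P[...,1],P[...,2]
    near=(X>380)&(X<950)&(abs(Y)<300)&(Z>-5)
    def rep(l,m):
        q=P[m]
        if len(q)<4: print(n,l,"few",len(q));return
        v,u=np.nonzero(m);print(n,l,len(q),"px",u.mean().round(),v.mean().round(),"med",np.median(q,0).round(1),"lo",np.percentile(q,3,0).round(),"hi",np.percentile(q,97,0).round())
    blue=near&(H>105)&(H<130)&(S>120)&(V>50);rep("blue",blue)
    bt=near&blue&(Z>125);rep("bluetop",bt)
    if bt.sum()>5: print(cv2.minAreaRect(P[bt][:,:2].astype(np.float32)))
    red=near&((H<4)|(H>174))&(S>170)&(V>100)&(Z>90);rep("red",red);rep("redtop",red&(Z>128))
    box=np.zeros_like(near)
    if n=="top":
        box[90:250,260:415]=1
        ct=near&box&(abs(Z-100)<5)&(S>80);rep("cabtop",ct);print(cv2.boxPoints(cv2.minAreaRect(P[ct][:,:2].astype(np.float32))).round(1))
        fr=near&box&(abs(Z-86)<5)&(S>50);fr[:225]=0;rep("front",fr);print(cv2.boxPoints(cv2.minAreaRect(P[fr][:,:2].astype(np.float32))).round(1))
        box[:]=0;box[195:232,360:388]=1
        b=near&box&(S<60)&(Z>25)&(Z<75);rep("bowl",b);print(cv2.minEnclosingCircle(P[b&(Z>50)][:,:2].astype(np.float32)))
        box[:]=0;box[205:240,300:332]=1
        b=near&box&(S<60)&(Z<40);rep("sheet",b);print(cv2.boxPoints(cv2.minAreaRect(P[b][:,:2].astype(np.float32))).round(1))
        box[:]=0;box[255:285,362:392]=1;rep("brown",near&box&(Z>20))
        cv2.imwrite("pics/crop0.png",cv2.resize(p[110:290,260:450,::-1],None,fx=3.2,fy=3.2,interpolation=cv2.INTER_CUBIC))
E
python3 m.py
```

```text
scene blue 97 px 288.0 207.0 med [518.9 -87.4 140.9] lo [ 497. -101.  138.] hi [538. -73. 143.]
scene bluetop 97 px 288.0 207.0 med [518.9 -87.4 140.9] lo [ 497. -101.  138.] hi [538. -73. 143.]
((517.435791015625, -86.52462005615234), (43.63813018798828, 28.69010353088379), 3.9630126953125)
scene red 73 px 340.0 187.0 med [582.7  92.4 130.7] lo [575.  80. 112.] hi [588. 117. 138.]
scene redtop 41 px 340.0 185.0 med [581.8  96.7 134.9] lo [574.  79. 129.] hi [587. 119. 138.]
top blue 160 px 346.0 215.0 med [513.7 -84.4 139.2] lo [ 489. -100.  135.] hi [535. -69. 145.]
top bluetop 160 px 346.0 215.0 med [513.7 -84.4 139.2] lo [ 489. -100.  135.] hi [535. -69. 145.]
((508.13525390625, -57.99006271362305), (47.606361389160156, 90.68411254882812), 9.52275562286377)
top red 53 px 286.0 196.0 med [574.   99.3 133.1] lo [568.  81. 125.] hi [580. 118. 138.]
top redtop 49 px 286.0 196.0 med [574.1  99.3 133.6] lo [568.  81. 131.] hi [580. 118. 138.]
top cabtop 8886 px 339.0 160.0 med [686.8 -63.1  99.2] lo [ 569. -255.   95.] hi [811. 128. 104.]
[[ 536.8  123.4]
 [ 592.1 -283. ]
 [ 840.1 -249.3]
 [ 784.8  157.1]]
top front 453 px 349.0 238.0 med [442.2 -96.1  85.3] lo [ 420. -242.   81.] hi [464.  50.  89.]
[[ 413.    59.3]
 [ 455.4 -253.2]
 [ 470.4 -251.1]
 [ 427.9   61.3]]
top bowl 350 px 375.0 212.0 med [ 525.  -185.6   42.2] lo [ 493. -212.   26.] hi [ 555. -151.   64.]
((523.81982421875, -180.68585205078125), 35.388221740722656)
top sheet 589 px 316.0 222.0 med [494.6   9.5  23.7] lo [458. -31.  17.] hi [531.  49.  29.]
[[451.5  47.7]
 [461.7 -40.2]
 [539.  -31.2]
 [528.8  56.7]]
top brown 5 px 374.0 271.0 med [ 477.2  -17.2 1366.3] lo [ 477.  -17. 1366.] hi [ 477.  -17. 1366.]
```

View pics/crop0.png

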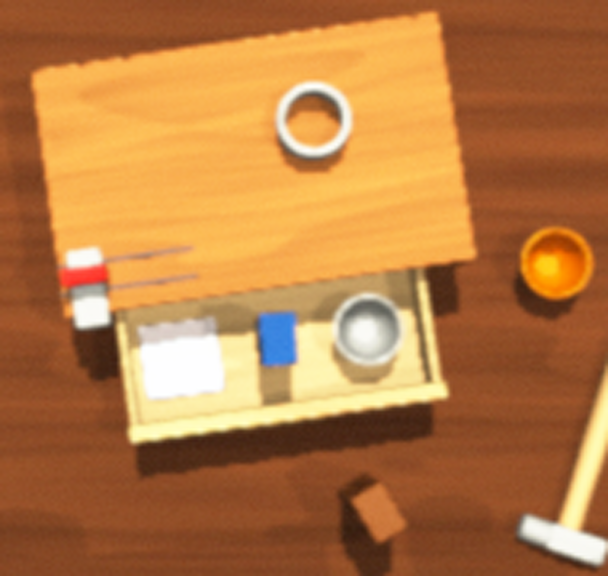

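The crop confirms the blue case in the drawer at (277,338), with the bowl to its right and the sheet to its left. The cabinet measures 250 x 410 x 99, the drawer is about 131 mm out, and the case top is at z≈140, all as described. Next I'll start the turn and measure the obstacles.

send_rows([
  [1,0,0,-0.4,0,0,-0.075],
  [1,0,0,-0.4,0,0,-0.075],
  [1,0,0,-0.2,0,0,-0.075],
  [1,0,0,0,0,0,-0.075],
  [1,0,0,0,0,0,-0.075],
  [1,0,0,0,0,0,-0.075],
  [1,0,0,0,0,0,-0.075],
  [1,0,0,0,0,0,-0.075],
  [1,0,0,0,0,0,-0.075],
  [1,0,0,0,0,0,-0.075],
])

```text
time: 0.93
tool_pos: [208.8, -535.4, 254.0]
tool_rot: [-2.237, -2.204, -0.001]
wrist_force: [-0.4, -0.1, 0.9]
grip_width: 0.299
grasp_force: 0.0
```

```bash
cat >> h.py <<'E'
th=np.arctan2(55.3,406.4);XC=np.array([np.cos(th),np.sin(th),0]);YC=np.array([-np.sin(th),np.cos(th),0]);O=np.array([565.,-80.,0])
def tocab(p): p=np.atleast_2d(p)-O;return np.stack([p@XC,p@YC,p[:,2]],-1)
def go(x,y,z,n=None):
    s=sense();R=Ro.from_rotvec(s["tool_rot"]).as_matrix()
    d=R.T@(O+x*XC+y*YC+np.array([0,0,z])-np.array(s["tool_pos"]))
    n=n or int(np.ceil(np.linalg.norm(d)/40))
    # remaining yaw to put tool x along cab y, tool z straight down
    T=np.stack([YC,XC,-np.array([0,0,1.])],1);rv=Ro.from_matrix(R.T@T).as_rotvec()/(np.pi/2)
    print("at",tocab(s["tool_pos"]).round(1),"t",round(s["time"],2),"d mm",d.round(1),"units total",(d/40).round(3),"n",n,"per row",(d/40/n).round(3),"turn units",rv.round(3),"F",np.round(s["wrist_force"],1))
E
python3 - <<'E'
from h import *
go(-50,-70,230)
z=np.load("top0.npz");P=tocab(cloud("top",z["d"]).reshape(-1,3)).reshape(400,640,3);p=z["p"]
for l,(v0,v1,u0,u1,zl) in dict(can=(198,230,142,192,170),brown=(255,285,362,392,60),bangle=(130,165,340,375,110),bowl=(195,232,360,388,50),case=(200,232,335,357,125)).items():
    q=P[v0:v1,u0:u1].reshape(-1,3);q=q[(q[:,2]>zl)&(q[:,2]<260)]
    print(l,len(q),np.percentile(q,[4,50,96],axis=0).round().tolist() if len(q) else "")
z=np.load("scene0.npz");P=tocab(cloud("scene",z["d"]).reshape(-1,3)).reshape(400,640,3)
for l,(v0,v1,u0,u1,zl) in dict(can=(118,172,362,392,150),brown=(203,245,212,240,10),case=(198,240,276,300,125)).items():
    q=P[v0:v1,u0:u1].reshape(-1,3);q=q[(q[:,2]>zl)&(q[:,2]<260)]
    print("sc",l,len(q),np.percentile(q,[4,50,96],axis=0).round().tolist() if len(q) else "")
E
```

```text
at [[-414.3 -403.2  254. ]] t 0.93 d mm [384.  310.3  24.4] units total [9.599 7.759 0.609] n 13 per row [0.738 0.597 0.047] turn units [-0.    -0.001 -0.096] F [-0.4 -0.1  0.9]
can 401 [[7.0, 527.0, 175.0], [35.0, 552.0, 188.0], [61.0, 581.0, 192.0]]
brown 224 [[-254.0, -87.0, 72.0], [-229.0, -68.0, 118.0], [-205.0, -49.0, 123.0]]
bangle 196 [[120.0, -96.0, 113.0], [153.0, -63.0, 128.0], [186.0, -30.0, 132.0]]
bowl 170 [[-117.0, -126.0, 51.0], [-48.0, -96.0, 60.0], [3.0, -59.0, 100.0]]
case 186 [[-75.0, -14.0, 134.0], [-53.0, 2.0, 139.0], [-29.0, 18.0, 144.0]]
sc can 262 [[11.0, 525.0, 152.0], [42.0, 538.0, 180.0], [67.0, 576.0, 193.0]]
sc brown 701 [[-247.0, -93.0, 16.0], [-221.0, -81.0, 80.0], [-203.0, -53.0, 122.0]]
sc case 208 [[-73.0, -15.0, 126.0], [-48.0, -5.0, 140.0], [-27.0, 17.0, 143.0]]
```

send_rows([
  [1,0.74,0.6,0.05,0,0,-0.05],
  [1,0.74,0.6,0.05,0,0,-0.046],
  [1,0.74,0.6,0.05,0,0,0],
  [1,0.74,0.6,0.05,0,0,0],
  [1,0.74,0.6,0.05,0,0,0],
  [1,0.74,0.6,0.05,0,0,0],
  [1,0.74,0.6,0.05,0,0,0],
  [1,0.74,0.6,0.05,0,0,0],
  [1,0.74,0.6,0.05,0,0,0],
  [1,0.74,0.6,0.05,0,0,0],
])

```text
time: 1.77
tool_pos: [415.8, -214.1, 234.2]
tool_rot: [-2.073, -2.36, -0.0]
wrist_force: [1.1, -0.4, -0.8]
grip_width: 0.004
grasp_force: 0.0
```

```bash
python3 -c "
from h import *
go(-50,-62,200)"
```

```text
at [[-165.9 -112.8  234.2]] t 1.77 d mm [ 51.4 115.6  34.2] units total [1.285 2.89  0.855] n 4 per row [0.321 0.722 0.214] turn units [-0.    -0.    -0.004] F [ 1.1 -0.4 -0.8]
```

send_rows([
  [1,0.32,0.72,0.21,0,0,0],
  [1,0.32,0.72,0.21,0,0,0],
  [1,0.32,0.72,0.21,0,0,0],
  [1,0.32,0.72,0.21,0,0,0],
  [1,0,0,0.5,0,0,0],
  [1,0,0,0.5,0,0,0],
  [1,0,0,0.5,0,0,0],
  [1,0,0,0.5,0,0,0],
  [1,0,0,0.2,0,0,0],
  [1,0,0,0,0,0,0],
])

```text
time: 2.6
tool_pos: [521.2, -149.3, 110.4]
tool_rot: [-2.069, -2.357, 0.002]
wrist_force: [-0.4, -0.2, -0.0]
grip_width: 0.005
grasp_force: 0.0
```

```bash
python3 -c "
from h import *
go(-50,-62,112)
p,d=grab_frame('scene');cv2.imwrite('pics/s1.png',cv2.resize(p[140:300,200:400,::-1],None,fx=3,fy=3))"
```

```text
at [[-52.8 -62.8 110.4]] t 2.6 d mm [ 0.8  2.7 -1.6] units total [ 0.02   0.069 -0.041] n 1 per row [ 0.02   0.069 -0.041] turn units [-0.003 -0.002 -0.003] F [-0.4 -0.2 -0. ]
```

View pics/s1.png

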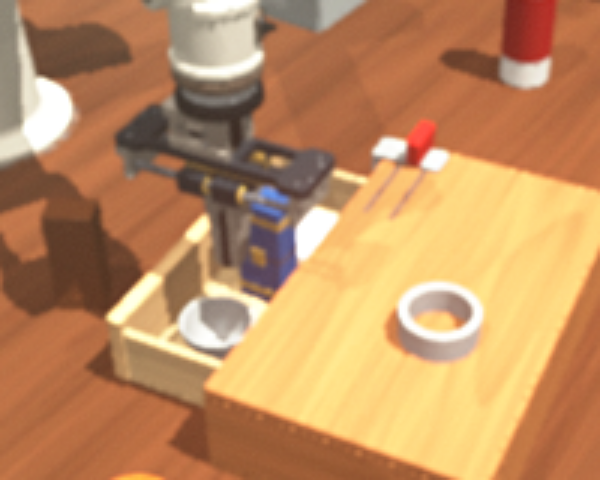

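The crop shows the closed fingers to the right of the case and clear above the bowl at (215,325). Now I'll push toward the left slowly.

send_rows([
  [1,0.2,0,0,0,0,0],
  [1,0.2,0,0,0,0,0],
  [1,0.2,0,0,0,0,0],
  [1,0.15,0,0,0,0,0],
  [1,0.15,0,0,0,0,0],
  [1,0.15,0,0,0,0,0],
  [1,0.15,0,0,0,0,0],
  [1,0.15,0,0,0,0,0],
  [1,0.15,0,0,0,0,0],
])

```text
time: 3.4
tool_pos: [515.2, -90.2, 113.0]
tool_rot: [2.073, 2.361, 0.0]
wrist_force: [0.2, 0.1, -0.4]
grip_width: 0.004
grasp_force: 0.0
```

send_rows([
  [1,0.15,0,0,0,0,0],
  [1,0.15,0,0,0,0,0],
  [1,0.15,0,0,0,0,0],
  [1,0.15,0,0,0,0,0],
  [1,0,0,0,0,0,0],
  [1,0,0,0,0,0,0],
  [1,0,0,0,0,0,0],
])

```text
time: 3.98
tool_pos: [512.2, -67.1, 113.0]
tool_rot: [2.072, 2.361, -0.0]
wrist_force: [-0.2, -0.1, -0.5]
grip_width: 0.002
grasp_force: 0.0
```

```bash
python3 -c "
from h import *
go(-50,22,112)
p,d=grab_frame('scene');cv2.imwrite('pics/s2.png',cv2.resize(p[140:300,200:400,::-1],None,fx=3,fy=3))"
```

```text
at [[-50.5  19.9 113. ]] t 3.98 d mm [2.1 0.5 1. ] units total [0.053 0.013 0.026] n 1 per row [0.053 0.013 0.026] turn units [ 0.     0.    -0.003] F [-0.2 -0.1 -0.5]
```

View pics/s2.png

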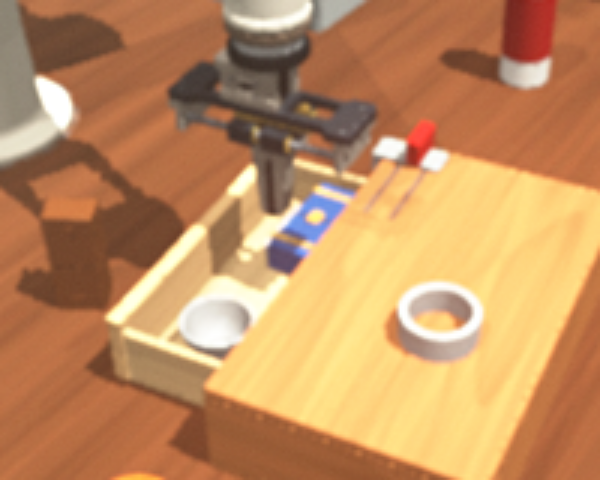

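The case now lies flat at (310,230), with the bowl undisturbed. I'll back out in front of the drawer and measure how it lies.

send_rows([
  [1,0.1,-0.4,-0.4,0,0,0],
  [1,0.1,-0.8,0,0,0,0],
  [1,0,-0.8,0,0,0,0],
  [1,0,-0.8,0,0,0,0],
  [1,0,-0.4,0.4,0,0,0],
  [1,0,0,0.6,0,0,0],
  [1,0,0,0.6,0,0,0],
  [1,0,0,0.1,0,0,0],
  [1,0,0,0,0,0,0],
])

```text
time: 4.78
tool_pos: [382.9, -75.2, 59.9]
tool_rot: [-2.071, -2.358, 0.001]
wrist_force: [0.2, 0.8, 1.1]
grip_width: 0.005
grasp_force: 0.0
```

```bash
cat > q.py <<'E'
from h import *
go(-160,28,58)
p,d=grab_frame('top');P=tocab(cloud('top',d).reshape(-1,3)).reshape(400,640,3);hsv=cv2.cvtColor(p,cv2.COLOR_RGB2HSV).astype(int);H,S,V=np.moveaxis(hsv,2,0)
inn=(abs(P[...,1])<160)&(P[...,0]>-140)&(P[...,0]<0)
def r(l,m):
    q=P[m&inn];print(l,len(q),np.percentile(q,[4,50,96],axis=0).round().tolist() if len(q)>3 else"")
b=(H>105)&(H<130)&(S>110)&(V>50);r('blue',b)
for y in(20,50,80,110):r(y,b&(abs(P[...,1]-y-10)<10))
r('bowl',(S<60)&(P[...,1]<-40)&(P[...,2]>45)&(P[...,2]<75))
r('front',(abs(P[...,2]-86)<4)&(P[...,0]<-80)&(P[...,1]>50))
E
python3 q.py
```

```text
at [[-179.8   29.3   59.9]] t 4.78 d mm [-1.2 19.8  1.9] units total [-0.029  0.494  0.047] n 1 per row [-0.029  0.494  0.047] turn units [-0.002 -0.001 -0.004] F [0.2 0.8 1.1]
blue 331 [[-66.0, 32.0, 53.0], [-44.0, 88.0, 58.0], [-22.0, 141.0, 63.0]]
20 22 [[-65.0, 28.0, 53.0], [-43.0, 31.0, 58.0], [-28.0, 34.0, 61.0]]
50 86 [[-66.0, 51.0, 53.0], [-45.0, 60.0, 58.0], [-23.0, 69.0, 62.0]]
80 55 [[-66.0, 81.0, 54.0], [-45.0, 92.0, 58.0], [-22.0, 100.0, 62.0]]
110 55 [[-65.0, 110.0, 55.0], [-43.0, 116.0, 58.0], [-22.0, 121.0, 62.0]]
bowl 156 [[-87.0, -127.0, 47.0], [-55.0, -101.0, 58.0], [-22.0, -62.0, 64.0]]
front 133 [[-131.0, 59.0, 83.0], [-124.0, 109.0, 85.0], [-117.0, 154.0, 89.0]]
```

The case is flat on the sheet with its top at z≈58, and the bowl is where it was. Now I'll push the drawer gently.

send_rows([
  [1,0,0.2,0,0,0,0],
  [1,0,0.15,0,0,0,0],
  [1,0,0.1,0,0,0,0],
  [1,0,0.08,0,0,0,0],
  [1,0,0.08,0,0,0,0],
  [1,0,0.08,0,0,0,0],
  [1,0,0.08,0,0,0,0],
  [1,0,0.08,0,0,0,0],
  [1,0,0.08,0,0,0,0],
  [1,0,0.1,0,0,0,0],
])

```text
time: 5.67
tool_pos: [424.9, -70.2, 60.9]
tool_rot: [-2.072, -2.36, 0.001]
wrist_force: [-1.8, 0.1, 1.5]
grip_width: 0.001
grasp_force: 1.2
```

send_rows([
  [1,0,0.12,0,0,0,0],
  [1,0,0.15,0,0,0,0],
  [1,0,0.15,0,0,0,0],
  [1,0,0.15,0,0,0,0],
  [1,0,0.15,0,0,0,0],
  [1,0,0.15,0,0,0,0],
  [1,0,0.15,0,0,0,0],
  [1,0,0.15,0,0,0,0],
  [1,0,0.15,0,0,0,0],
  [1,0,0.15,0,0,0,0],
])

```text
time: 6.5
tool_pos: [483.8, -62.5, 60.9]
tool_rot: [-2.072, -2.361, 0.0]
wrist_force: [-2.3, 1.9, 0.8]
grip_width: 0.006
grasp_force: 1.3
```

```bash
python3 q.py
```

```text
at [[-78.1  28.3  60.9]] t 6.5 d mm [ -0.8 -81.9   2.9] units total [-0.019 -2.048  0.072] n 3 per row [-0.006 -0.683  0.024] turn units [-0.    -0.    -0.003] F [-2.3  1.9  0.8]
blue 0 
20 0 
50 0 
80 0 
110 0 
bowl 41 [[-20.0, -120.0, 47.0], [-14.0, -101.0, 58.0], [-4.0, -69.0, 64.0]]
front 0
```

send_rows([
  [1,0,0.15,0,0,0,0],
  [1,0,0.15,0,0,0,0],
  [1,0,0.15,0,0,0,0],
  [1,0,0.15,0,0,0,0],
  [1,0,0.12,0,0,0,0],
  [1,0,0.1,0,0,0,0],
  [1,0,0.1,0,0,0,0],
  [1,0,0.08,0,0,0,0],
  [1,0,0.08,0,0,0,0],
  [1,0,0.06,0,0,0,0],
])

```text
time: 7.38
tool_pos: [528.9, -56.8, 61.0]
tool_rot: [2.073, 2.361, 0.0]
wrist_force: [-1.8, -0.3, 0.6]
grip_width: 0.004
grasp_force: 1.1
```

send_rows([
  [1,0,0.05,0,0,0,0],
  [1,0,0.05,0,0,0,0],
  [1,0,0.04,0,0,0,0],
])

```text
time: 7.63
tool_pos: [534.3, -56.1, 61.0]
tool_rot: [-2.073, -2.361, -0.0]
wrist_force: [-2.9, -0.2, 0.5]
grip_width: 0.004
grasp_force: 1.1
```

```bash
python3 -c "
from h import *
go(-18,28,61)
z=grab_frame('scene');p=z[0];cv2.imwrite('pics/s3.png',cv2.resize(p[140:300,200:400,::-1],None,fx=3,fy=3))"
```

```text
at [[-27.2  27.9  61. ]] t 7.63 d mm [0.2 9.2 0. ] units total [0.005 0.23  0.   ] n 1 per row [0.005 0.23  0.   ] turn units [ 0.    -0.    -0.003] F [-2.9 -0.2  0.5]
```

View pics/s3.png

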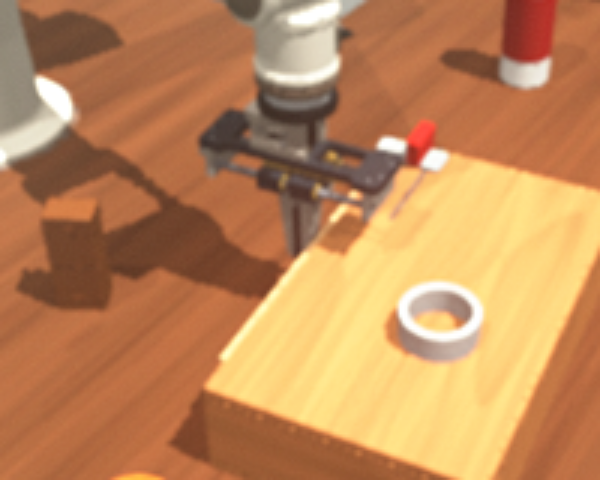

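The picture shows a thin strip of the drawer front still out, along (220,355) to (330,215). I'll push on to the stop.

send_rows([
  [1,0,0.05,0,0,0,0],
  [1,0,0.05,0,0,0,0],
  [1,0,0.05,0,0,0,0],
  [1,0,0.04,0,0,0,0],
])

```text
time: 8.02
tool_pos: [541.9, -55.1, 61.1]
tool_rot: [2.073, 2.361, 0.0]
wrist_force: [-2.8, 0.2, 0.4]
grip_width: 0.007
grasp_force: 1.1
```

send_rows([
  [1,0,0.03,0,0,0,0],
  [1,0,0.03,0,0,0,0],
])

```text
time: 8.18
tool_pos: [544.2, -54.7, 61.0]
tool_rot: [-2.073, -2.361, -0.0]
wrist_force: [-2.8, 0.5, 0.9]
grip_width: 0.007
grasp_force: 1.1
```

send_rows([
  [1,0,0.03,0,0,0,0],
  [1,0,0.03,0,0,0,0],
])

```text
time: 8.35
tool_pos: [545.4, -54.6, 60.9]
tool_rot: [-2.071, -2.36, 0.003]
wrist_force: [-10.8, -1.3, 6.8]
grip_width: 0.002
grasp_force: 5.6
```

send_rows([
  [1,0,0.03,0,0,0,0],
  [1,0,0.03,0,0,0,0],
])

```text
time: 8.52
tool_pos: [545.4, -54.5, 61.0]
tool_rot: [-2.067, -2.357, 0.01]
wrist_force: [-21.5, -4.1, 15.6]
grip_width: 0.006
grasp_force: 11.4
```

The drawer is at its stop, with force rising and no more motion. I'll back off, rise and go to the left of the lock.

send_rows([
  [1,0,-0.25,0,0,0,0],
  [1,0,-0.4,0,0,0,0],
  [1,0,0,-1,0,0,0],
  [1,0,0,-1,0,0,0],
  [1,0,0,-0.9,0,0,0],
  [1,0.95,0.3,0,0,0,0],
  [1,0.95,0.3,0,0,0,0],
  [1,0.95,0.3,0,0,0,0],
  [1,0.95,0.3,0,0,0,0],
  [1,0.95,0.3,0,0,0,0],
])

```text
time: 9.35
tool_pos: [558.7, 140.7, 177.6]
tool_rot: [2.072, 2.359, 0.003]
wrist_force: [1.0, 0.3, -0.1]
grip_width: 0.004
grasp_force: 0.0
```

send_rows([
  [1,0.9,0.3,0,0,0,0],
  [1,0,0,0,0,0,0],
])

```text
time: 9.52
tool_pos: [565.9, 182.2, 177.4]
tool_rot: [-2.066, -2.366, -0.007]
wrist_force: [-0.1, 0.0, -0.1]
grip_width: 0.002
grasp_force: 0.0
```

```bash
cat > l.py <<'E'
from h import *
go(36,235,115)
for n in("top","scene"):
    p,d=grab_frame(n);P=tocab(cloud(n,d).reshape(-1,3)).reshape(400,640,3);H,S,V=np.moveaxis(cv2.cvtColor(p,cv2.COLOR_RGB2HSV).astype(int),2,0)
    m=((H<4)|(H>174))&(S>170)&(V>100)&(P[...,2]>95)&(P[...,2]<145)&(abs(P[...,1]-130)<100)&(abs(P[...,0]-36)<40)
    q=P[m];print(n,len(q),np.percentile(q,[4,50,96],axis=0).round().tolist() if len(q)>3 else"")
    cv2.imwrite(f'pics/l_{n}_{sense()["time"]:.2f}.png',cv2.resize(p[140:300,200:400,::-1] if n=="scene" else p[100:260,250:450,::-1],None,fx=3,fy=3))
E
python3 l.py; ls pics
```

```text
at [[ 36.2 259.7 177.4]] t 9.52 d mm [-24.9  -0.4  62.3] units total [-0.623 -0.01   1.557] n 2 per row [-0.311 -0.005  0.779] turn units [ 0.002 -0.002  0.   ] F [-0.1  0.  -0.1]
top 55 [[28.0, 158.0, 128.0], [33.0, 176.0, 134.0], [39.0, 195.0, 139.0]]
scene 75 [[34.0, 157.0, 112.0], [42.0, 167.0, 129.0], [45.0, 194.0, 137.0]]
crop0.png
l_scene_9.62.png
l_top_9.57.png
s1.png
s2.png
s3.png
scene0.png
top0.png
```

send_rows([
  [1,0,0,0.5,0,0,0],
  [1,0,0,0.5,0,0,0],
  [1,0,0,0.5,0,0,0],
  [1,-0.3,0,0,0,0,0],
  [1,-0.3,0,0,0,0,0],
  [1,-0.3,0,0,0,0,0],
  [1,-0.2,0,0,0,0,0],
  [1,-0.15,0,0,0,0,0],
  [1,-0.15,0,0,0,0,0],
  [1,-0.15,0,0,0,0,0],
])

```text
time: 10.45
tool_pos: [574.1, 113.9, 118.1]
tool_rot: [2.072, 2.36, 0.003]
wrist_force: [1.2, 1.9, 0.9]
grip_width: 0.007
grasp_force: 0.9
```

send_rows([
  [1,-0.15,0,0,0,0,0],
  [1,-0.15,0,0,0,0,0],
  [1,-0.15,0,0,0,0,0],
  [1,-0.15,0,0,0,0,0],
  [1,-0.15,0,0,0,0,0],
  [1,-0.15,0,0,0,0,0],
])

```text
time: 10.95
tool_pos: [577.9, 78.2, 116.9]
tool_rot: [-2.072, -2.361, -0.0]
wrist_force: [0.5, 2.0, 0.7]
grip_width: 0.005
grasp_force: 0.9
```

```bash
python3 l.py
```

```text
at [[ 34.1 155.  116.9]] t 10.95 d mm [80.   1.5  2. ] units total [1.999 0.037 0.049] n 3 per row [0.666 0.012 0.016] turn units [ 0.    -0.    -0.003] F [0.5 2.  0.7]
top 0 
scene 82 [[34.0, 98.0, 112.0], [42.0, 114.0, 130.0], [45.0, 138.0, 138.0]]
```

send_rows([
  [1,-0.08,0,0,0,0,0],
  [1,-0.08,0,0,0,0,0],
  [1,-0.05,0,0,0,0,0],
])

```text
time: 11.3
tool_pos: [578.6, 70.3, 116.7]
tool_rot: [-2.072, -2.361, 0.001]
wrist_force: [-1.2, 1.9, 0.3]
grip_width: 0.007
grasp_force: 0.8
```

send_rows([
  [1,-0.03,0,0,0,0,0],
  [1,-0.03,0,0,0,0,0],
  [1,-0.03,0,0,0,0,0],
])

```text
time: 11.55
tool_pos: [578.9, 68.4, 116.8]
tool_rot: [-2.071, -2.358, -0.003]
wrist_force: [-1.4, 9.0, 1.2]
grip_width: 0.008
grasp_force: 4.8
```

```bash
python3 -c "
from h import *
go(34,145,117)"
```

```text
at [[ 33.7 145.2 116.8]] t 11.55 d mm [-0.2  0.3 -0.2] units total [-0.004  0.007 -0.006] n 1 per row [-0.004  0.007 -0.006] turn units [-0.    -0.002 -0.004] F [-1.4  9.   1.2]
```

send_rows([
  [1,-0.04,0,0,0,0,0],
  [1,-0.03,0,0,0,0,0],
])

```text
time: 11.72
tool_pos: [578.9, 68.2, 116.8]
tool_rot: [-2.068, -2.356, -0.008]
wrist_force: [-1.6, 17.8, 1.1]
grip_width: 0.004
grasp_force: 9.0
```

send_rows([
  [1,0.3,0,0,0,0,0],
  [1,0.6,0,0,0,0,0],
  [1,0.6,0,0,0,0,0],
  [1,0,0,-1,0,0,0],
  [1,0,0,-1,0,0,0],
  [1,0.8,-0.6,0,0,0,0],
  [1,0.8,-0.6,0,0,0,0],
  [1,0.8,-0.6,0,0,0,0],
  [1,0,0,0,0,0,0],
])

```text
time: 12.47
tool_pos: [484.1, 213.2, 197.1]
tool_rot: [-2.065, -2.365, 0.001]
wrist_force: [0.4, -1.0, 0.2]
grip_width: 0.008
grasp_force: 0.0
```

```bash
python3 l.py; python3 - <<'E'
from h import *
p,d=grab_frame("scene");P=tocab(cloud("scene",d).reshape(-1,3)).reshape(400,640,3)
a,b=[cv2.resize(x,None,fx=2,fy=2) for x in (grab_frame("top")[0][90:300,250:450],p[140:350,200:400])]
cv2.imwrite("pics/final.png",np.hstack([a,b])[...,::-1])
E
```

```text
at [[-40.6 301.4 197.1]] t 12.47 d mm [-66.5  76.7  81.9] units total [-1.663  1.918  2.048] n 4 per row [-0.416  0.48   0.512] turn units [-0.001 -0.001 -0.   ] F [ 0.4 -1.   0.2]
top 46 [[28.0, 95.0, 128.0], [33.0, 111.0, 133.0], [38.0, 126.0, 138.0]]
scene 68 [[36.0, 90.0, 113.0], [42.0, 103.0, 130.0], [45.0, 124.0, 138.0]]
```

View pics/final.png

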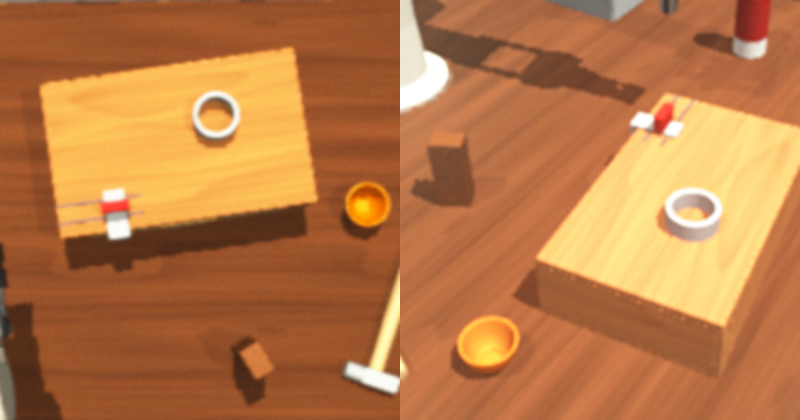

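The pictures show the drawer flush with the cabinet face and the lock grip at its end stop at (116,207). The bangle, hammer, canister and look-alikes are where they were.

```bash
python3 -c "
from plant import *
print(close_job())"
```

```text
the job is handed in; nothing more can be done
None
```

The job is done and handed in at about 12.5 s: the blue case lies flat on the sheet with the bowl undisturbed, the drawer is fully shut, and the lock is at its end stop.

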